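# Free the ratchet pawl and lower the hold-down arm onto a pump cover

### The job

The blue hold-down arm of the assembly fixture is parked up on its toothed ratchet wheel. Press the pedal of the red pawl fully down, so that the pawl swings out of the teeth and stays free, then push the arm steadily down by its black cross handle, without slamming it, until its rubber pad sits on the steel pump cover. Leave the arm down, the pawl free, and the parts and tools lying around where they are.

Things in the scene. Friction and masses are not known exactly. Their poses are not given: they have to be found in the camera images.
- fixture: Fixed hold-down fixture, grey base 120 x 320 x 12 mm. Origin on the bench under the arm's hinge; +y is the arm's side, -y the pawl's side, both hinges run along x. Pump cover: steel, 116 mm flange, 76 mm neck, top 60 mm high, centred at y +100 mm. Green hinge cheeks (|x| < 29, |y| < 18 mm) are 100 mm high, pawl posts (y -75 mm) 132 mm. Place and yaw vary.
- main_hinge (a point): Axis of the arm's hinge, 85 mm above the bench, straight above the fixture's origin, in the middle of the steel toothed wheel (teeth to 50 mm radius) that turns with the arm.
- handle (a point): Centre of the black cross handle at the end of the blue arm (a bar 22 mm wide, 14 mm thick): 22 mm in diameter, 96 mm long along the fixture's x, thin yellow collars at its ends, 170 mm from the hinge axis. Parked it is about 215 mm above the bench and 110 mm from the hinge towards the fixture's +y; down, 85 mm above the bench (top 96 mm) and 170 mm out.
- press_arm (a joint): Arm angle in rad: 0 parked, raised 0.90 rad above level (starts at 0 to 0.05); 0.90 level, pad on the cover, firm stop. Stiff hinge: about 10 N straight down on the handle when raised, 5 to 7 N near the bottom; the arm stays where it is left. With the pawl in the teeth it is blocked at about 0.10 to 0.13.
- pedal (a point): Centre of the top of the red pedal, a plate 40 x 34 x 7 mm (fixture's x, y, z) on the pawl's tail, about 153 mm above the bench at the start. The pawl's hinge lies along the fixture's x at y -75 mm, 120 mm above the bench; the pedal is 62 mm beyond it, away from the arm. Fully pressed it has gone down about 22 mm and 7 mm outwards (fixture's -y), tilting with the pawl.
- pawl (a joint): Angle of the red pawl in rad: 0 with its nose in the teeth (starts at 0 to 0.03), clear of the teeth from about 0.17, 0.34 at its firm stop. It takes 3 to 5 N on the pedal, has no return spring and stays where it is left.
- spirit: Green bottle with a red cap, 60 mm in diameter, 150 mm high, beyond the pedal end of the fixture; origin under its centre. Leave it alone.
- grease: Yellow jar with a black lid, 60 mm in diameter, 70 mm high, beyond the handle end of the fixture; origin under its centre. Leave it alone.
- bearing: Steel bearing ring, 72 mm outside, 16 mm high, beside the fixture on its +x side; origin under its centre. Leave it alone.
- nut: Brass ring nut, 36 mm outside, 14 mm high, beside the fixture on its -x side; origin under its centre. Leave it alone.
- socket: Dark socket for a socket wrench, standing, 32 mm in diameter, 38 mm high, on the fixture's -x side; origin under its centre. Leave it alone.
- bolt: Steel bolt standing on its head, 30 mm in diameter, 45 mm high, on the fixture's -x side; origin under its centre. Leave it alone.
- wrench: Steel open-end wrench, 180 mm long, lying beside the fixture on its +x side; origin under its middle. Leave it alone.

How it is judged:
By the outcome, as a careful person would: the job done as asked, in the order asked, and still so for the second after the job is handed in, with the robot touching nothing.
It also fails if it takes over 48 s, if anything falls off the work surface, if the arm or the gripper's body presses on something with over 40 N, if the wrist force passes 120 N, or if a joint passes its speed limit or range.

### The arm

A 6-joint arm with a two-finger parallel gripper is mounted at the origin on the work surface. World frame = base frame: x ahead of the robot, y to its left, z up, the work surface at z = 0. Lengths are in mm, angles in rad, forces in N, time in s.
With the tool pointing down it reaches from about 275 to 850 mm from the base axis. Payload 19 kg.
Tool frame: the origin (TCP) lies at the very end of the fingers, on their centre line; the grasp point (between the pads) lies 19 mm behind it; z points along the fingers, y is the line along which they close (so a half turn about z gives the same grasp; the last joint's range is limited). The gripper opens to 85 mm and grips with 20 to 120 N. Pads are 22 mm wide; open, the fingers measure 114 mm over their backs; the gripper's body (76 mm by 85 mm) begins 54 mm behind the grasp point. The pads swing forward as they close: fully open they stand 13 mm farther back than shut.
Start: joints at [-1.335, 0.15, 1.437, -0, 1.554, -0.134], TCP at [207.794, -536.108, 231.267] pointing down, gripper open.
Joint ranges: [-2.8, 2.8], [-0.68, 2.1], [0.12, 2.68], [-1.39, 4.53], [0.16, 2.79], [-2.81, 2.81]. Speed limits (rad/s): [1.89, 1.89, 2.22, 3.01, 3.01, 3.01].

### API

Orientations are given as a unit quaternion [x, y, z, w].
In Python, from station import manip gives the robot as it stands. The module is installed in compiled form; this text tells all that it offers.
- The arm moves only by the shell command python3 -m jog 'ROWS'. ROWS is JSON, a list of rows, each a list of 3 entries, a list of its own where there are three numbers: the gripper command: -1 is shut, 1 is fully open, values between are in proportion, then the shift along the world's x, y, z in units of 25 mm (1.0 is 25 mm), then the turn about the world's z in units of 5 degrees (1.0 is 5 degrees). In form: [[hand, [x, y, z], roll], ...]. A call has 1 to 10 rows; each row is the pose to reach, as a shift and turn from the pose commanded when the call began; what a row does not reach only later rows make up. A row lasts 1/10 s, in which the tool goes at most 50 mm and 8.59 degrees, less where a joint would pass 70% of its speed; a pose out of reach is approached as far as the arm can. A call with a gripper value outside its range is refused whole. The fingers move at their own pace and stop on an object; the grip force is fixed at half the most. Time passes only in rows, so rows that repeat a pose let the fingers close. It gives the time, the measured TCP pose, the force, the opening and the grip force at its end, in the units of the state.
- manip.sense(): the state, without advancing time (a new reading comes with each control period).
- manip.get_image(name): name is "side" or "top"; returns a dict with "img" (480x640x3 uint8, blue, green, red), "z_map" (480x640 float32, mm along the optical axis (not along the pixel's ray), 0 where there is no reading), "intrinsics" (3x3 intrinsics, pixels), "T" (4x4, takes a point from camera to world coordinates). Camera axes: x right, y up, looking along -z (the intrinsics and any distortion apply to the point x, -y, -z); pixel columns grow to the right and rows downward; lengths in mm; the calibration is good to about 2 mm. A picture is of the moment at which its call begins.
- manip.finish_job(): hands the job in; it is judged then, once.
The state is a dict: "t": time; "joints": joint angles; "joint_vel": joint speeds; "joint_efforts": joint torques, N m; "eef_pos": TCP position; "orientation": TCP orientation; "wrist_force": force on the tool from outside, world axes, zero at the start; "ft_torque": the same for the moment, N m; "width": opening from 0.0 (shut) to 1.0 (fully open); "gripper_force": force on a finger pad.
Only numpy, scipy, OpenCV 4.12 (cv2) and the standard library are available. Lean on these libraries where they do the work, as an engineer would, in place of code of your own. Each camera call takes 0.05 s, during which the arm holds its last target. There are 200 camera calls.

## Working session

There is one attempt and no reset: what is moved stays moved. The work goes in short steps, Python scripts to look and compute and a shell command to move; the robot and the scene stay as the last step left them, time stands still between calls to the robot, and variables do not carry over. Pictures are saved under pics/ and viewed, at most 10 in all, crops included, and the job is handed in when it is done.

```bash
mkdir -p pics
cat > h.py <<'E'
import numpy as np,cv2
from station import manip
def grab(n):
    d=manip.get_image(n); z=d["z_map"]; K=d["intrinsics"]; T=np.array(d["T"])
    v,u=np.mgrid[0:480,0:640]
    P=np.stack([(u-K[0][2])/K[0][0]*z,-(v-K[1][2])/K[1][1]*z,-z,np.ones_like(z)],-1)@T.T
    P=P[...,:3]; P[z==0]=np.nan
    return d["img"],P,d
E
python3 - <<'E'
from h import *
for n in("top","side"):
    i,P,d=grab(n); cv2.imwrite(f"pics/{n}0.png",i); np.save(n+"0.npy",P); print(d.keys(),d["T"].round(2),d["intrinsics"])
print(manip.sense())
E
```

```text
dict_keys(['img', 'z_map', 'intrinsics', 'T']) [[-0.00000e+00  9.80000e-01 -2.10000e-01  4.01760e+02]
 [-1.00000e+00 -1.00000e-02 -0.00000e+00  1.88100e+01]
 [-0.00000e+00  2.10000e-01  9.80000e-01  1.02038e+03]
 [ 0.00000e+00  0.00000e+00  0.00000e+00  1.00000e+00]] [[460.31044952   0.         315.03526584]
 [  0.         460.31044952 234.12623868]
 [  0.           0.           1.        ]]
dict_keys(['img', 'z_map', 'intrinsics', 'T']) [[ 1.0000e+00  1.0000e-02 -5.0000e-02  5.3640e+02]
 [-4.0000e-02  5.1000e-01 -8.6000e-01 -9.4863e+02]
 [ 2.0000e-02  8.6000e-01  5.1000e-01  6.9348e+02]
 [ 0.0000e+00  0.0000e+00  0.0000e+00  1.0000e+00]] [[599.79213203   0.         326.88719914]
 [  0.         599.79213203 230.40648157]
 [  0.           0.           1.        ]]
{'t': 0.1, 'joints': array([-1.33499761e+00,  1.50922621e-01,  1.43792410e+00, -1.63249283e-05,
        1.55379065e+00, -1.33999290e-01]), 'joint_vel': array([-0.00041165, -0.00146226, -0.00134322,  0.00086761, -0.00043084,
       -0.00025534]), 'joint_efforts': array([ 4.98435198e-03, -7.14380622e+01, -5.71794355e+01, -1.87306150e-04,
        7.23753154e-03,  1.53405506e-05]), 'eef_pos': array([ 207.74864305, -535.93559977,  230.76478595]), 'orientation': array([ 9.82954664e-01,  1.83847373e-01, -3.47272463e-05, -5.21270451e-04]), 'wrist_force': array([-0.34102629,  0.1744959 ,  0.13608697]), 'ft_torque': array([ 0.03556169,  0.02459168, -0.01530394]), 'gripper_force': 0.0, 'width': 0.9994255552546994}
```

View pics/top0.png

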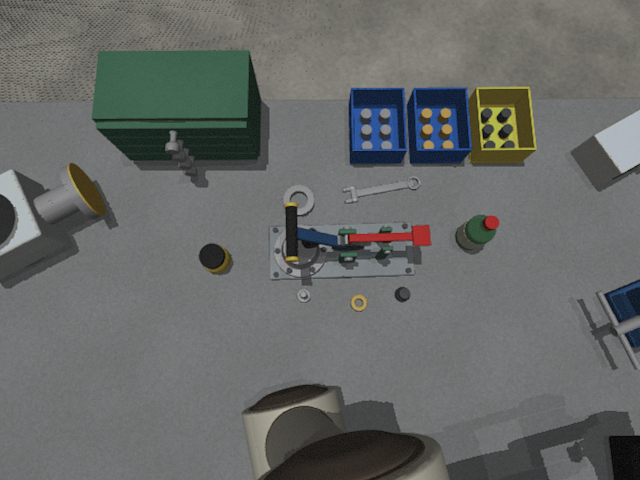

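View pics/side0.png

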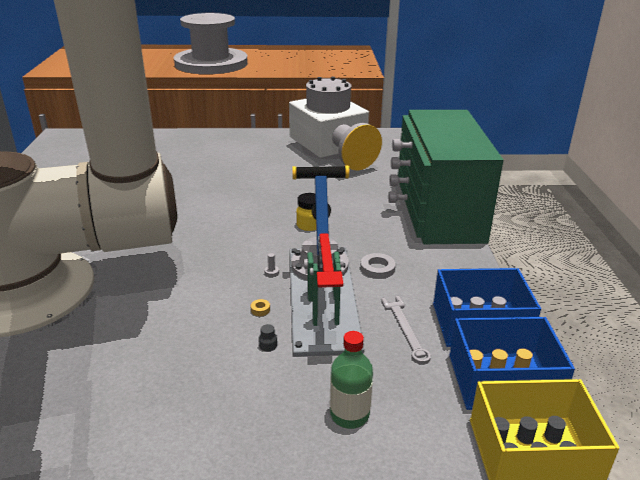

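Top view: black handle at about (292,232), red pedal at (422,235), bottle at (475,232) and jar at (214,258). The fixture's +y is roughly world +y. Next I'll measure the pedal and handle from colour and depth.

```bash
cat > m.py <<'E'
from h import *
import sys
def meas(n,i,P):
    h=cv2.cvtColor(i,cv2.COLOR_BGR2HSV); H,S,V=[h[...,k].astype(int) for k in range(3)]
    X,Y,Z=P[...,0],P[...,1],P[...,2]
    reg=(X>250)&(X<560)&(Y>-260)&(Y<200)&(Z>60)
    red=reg&((H<8)|(H>172))&(S>150)
    ped=red&(Y<-145)&(Z<170)&(Y>-200)
    blk=reg&(V<60)&(Z>75)&(Y>20)
    yel=reg&(H>20)&(H<35)&(S>150)&(Z>75)
    blu=reg&(H>95)&(H<125)&(S>120)
    for nm,m in(("red",red),("ped",ped),("blk",blk),("yel",yel),("blu",blu)):
        p=P[m]
        if len(p)>3: print(n,nm,len(p),"med",np.median(p,0).round(1),"lo",np.percentile(p,3,axis=0).round(1),"hi",np.percentile(p,97,axis=0).round(1))
if __name__=="__main__":
    for n in("top","side"):
        i=cv2.imread(f"pics/{n}0.png"); P=np.load(n+"0.npy"); meas(n,i,P)
        X,Y,Z=P[...,0],P[...,1],P[...,2]
        if n=="top":
            b=(Z>8)&(Z<16)&(X>270)&(X<480)&(Y>-230)&(Y<150)
            b=cv2.morphologyEx(b.astype(np.uint8),cv2.MORPH_OPEN,np.ones((5,5)))>0
            r=cv2.minAreaRect(P[b][:,:2].astype(np.float32)); print("base",r,cv2.boxPoints(r).round(0).tolist())
            for nm,(u,v) in dict(bottle=(491,223),jar=(212,255)).items(): print(nm,P[v,u])
E
python3 m.py
```

```text
top blk 2391 med [301.6  42.2 494.3] lo [273.2  21.2 157.3] hi [550.9 116.3 673.7]
top yel 46 med [526.8  61.2 227.2] lo [523.3  53.1 221.6] hi [530.7  71.8 230.2]
base ((0.0, 0.0), (0.0, 0.0), 0.0) [[0.0, 0.0], [0.0, 0.0], [0.0, 0.0], [0.0, 0.0]]
bottle [ 605.89962773 -320.33921945  150.3084475 ]
jar [558.64958932 236.24394556  73.01781905]
side blk 374 med [309.   45.4 209.9] lo [285.5  21.2 124.9] hi [559.1  64.1 244.6]
side yel 31 med [528.5  52.2 220.7] lo [504.6  27.4 148.6] hi [559.3  61.9 227.1]
```

```bash
sed -i 's/(X>250)&(X<560)&(Y>-260)&(Y<200)&(Z>60)/(X>490)\&(X<690)\&(Y>-260)\&(Y<190)\&(Z>60)/; s/(Y>20)$/(Y>20)\&(Z<245)/; s/(X>270)&(X<480)&(Y>-230)&(Y<150)/(X>490)\&(X<690)\&(Y>-230)\&(Y<160)/; s/&(Y<-145)&(Z<170)&(Y>-200)/\&(Y<-165)\&(Z<170)\&(Y>-250)/' m.py; python3 m.py
python3 - <<'E'
import numpy as np
P=np.load('top0.npy')
for u,v in[(421,227),(421,235),(421,243),(415,235),(428,235),(292,210),(292,232),(292,255),(340,238),(380,238)]: print(u,v,P[v,u].round(0))
E
```

```text
top red 834 med [ 580.1 -143.   150. ] lo [ 566.4 -196.1  144.3] hi [598.2 -48.4 155.1]
top ped 334 med [ 582.5 -181.6  152.7] lo [ 564.4 -197.6  148.6] hi [ 600.1 -166.9  155.6]
top blk 667 med [568.5  60.  225.4] lo [535.   24.9 157.4] hi [617.8  72.5 229.4]
top yel 78 med [529.   62.8 227.2] lo [523.4  54.1 221.3] hi [626.5  72.4 230.4]
top blu 477 med [574.4  17.3 173.7] lo [565.3 -24.4 120.9] hi [585.7  51.3 213.4]
base ((578.3924560546875, -37.35447692871094), (117.84217834472656, 318.5819091796875), 0.6550593376159668) [[518.0, 121.0], [521.0, -197.0], [639.0, -196.0], [635.0, 123.0]]
bottle [ 605.89962773 -320.33921945  150.3084475 ]
jar [558.64958932 236.24394556  73.01781905]
side red 745 med [ 581.6 -168.5  149.5] lo [ 565.7 -200.7  145.2] hi [600.6 -52.1 153.2]
side ped 379 med [ 583.5 -188.   151.6] lo [ 564.6 -201.2  147. ] hi [ 601.6 -169.3  153.5]
side blk 564 med [576.2  54.3 220.1] lo [535.8  22.2 157.4] hi [618.9  64.  227.2]
side yel 70 med [563.   54.5 221.3] lo [526.6  21.9 140.6] hi [628.2  62.6 227.4]
side blu 678 med [577.3  18.1 171. ] lo [567.9 -17.  133. ] hi [587.9  51.3 211.9]
421 227 [ 598. -184.  153.]
421 235 [ 583. -183.  152.]
421 243 [ 567. -182.  153.]
415 235 [ 582. -171.  152.]
428 235 [ 582. -196.  155.]
292 210 [614.  62. 224.]
292 232 [573.  61. 228.]
292 255 [532.  61. 230.]
340 238 [581. -28. 134.]
380 238 [ 577. -104.  150.]
```

Pedal centre is at about (583,-184,153) and handle centre at about (576,61,217). The base centre and yaw (~1°) agree with those, which puts the hinge near (579,-48). First I'll go above the pedal with the fingers shut.

```bash
python3 -m jog '[[-1,[3,2.8,0],-1],[-1,[6,5.6,0],-2],[-1,[9,8.4,0],-3],[-1,[12,11.2,0],-4],[-1,[15,13.9,0],-4],[-1,[15,13.9,0],-4],[-1,[15,13.9,0],-4],[-1,[15,13.9,0],-4],[-1,[15,13.9,-1.2],-4],[-1,[15,13.9,-1.2],-4]]'
```

```text
t: 1.1
eef_pos: [573.3, -196.8, 204.9]
orientation: [1.0, 0.01, 0.0, 0.0]
wrist_force: [0.2, -1.4, -0.3]
width: 0.004
gripper_force: 0.0
```

```bash
python3 -m jog '[[-1,[0,0,0],0],[-1,[0,0,0],0],[-1,[0,0,0],0]]'
```

```text
t: 1.4
eef_pos: [571.5, -199.2, 205.4]
orientation: [1.0, 0.01, -0.0, 0.0]
wrist_force: [-0.2, 0.4, -0.2]
width: -0.004
gripper_force: 0.0
```

```bash
python3 -m jog '[[-1,[0.44,0.46,0],0],[-1,[0.44,0.46,-0.6],0],[-1,[0.44,0.46,-1.2],0],[-1,[0.44,0.46,-1.7],0],[-1,[0.44,0.46,-1.7],0],[-1,[0.44,0.46,-1.7],0]]'
python3 - <<'E'
from h import *
i,P,d=grab("side"); cv2.imwrite("pics/s1.png",cv2.resize(i[150:350,230:430],(600,600)))
E
```

```text
t: 2.0
eef_pos: [582.7, -187.3, 162.4]
orientation: [1.0, 0.01, -0.0, -0.0]
wrist_force: [0.3, -0.0, 0.4]
width: -0.004
gripper_force: 0.0
```

View pics/s1.png

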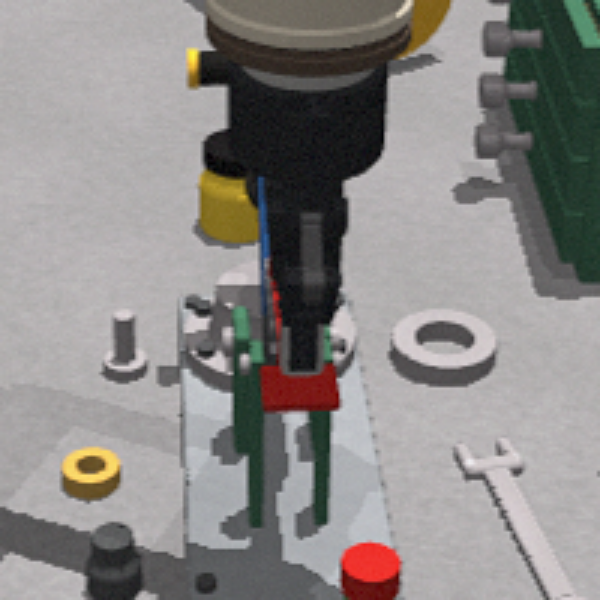

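The fingertips (crop, ~(302,365)) are centred just above the red pedal, which spans ~(260–340, 365–408). Now I'll press slowly.

```bash
python3 -m jog '[[-1,[0,0,-0.2],0],[-1,[0,0,-0.4],0],[-1,[0,-0.05,-0.5],0],[-1,[0,-0.05,-0.6],0],[-1,[0,-0.1,-0.7],0],[-1,[0,-0.1,-0.8],0],[-1,[0,-0.15,-0.9],0],[-1,[0,-0.15,-0.9],0]]'
```

```text
t: 2.85
eef_pos: [583.0, -190.9, 139.9]
orientation: [1.0, 0.01, -0.0, -0.0]
wrist_force: [0.5, -2.6, 2.5]
width: -0.001
gripper_force: 1.2
```

```bash
python3 -m jog '[[-1,[0,-0.03,-0.06],0],[-1,[0,-0.05,-0.12],0],[-1,[0,-0.05,-0.18],0],[-1,[0,-0.05,-0.18],0]]'; python3 -m jog '[[-1,[0,0,-0.04],0],[-1,[0,0,-0.08],0],[-1,[0,0,-0.08],0]]'
```

```text
t: 3.25
eef_pos: [582.9, -192.1, 135.5]
orientation: [1.0, 0.01, -0.0, -0.0]
wrist_force: [-0.5, -1.7, 1.8]
width: 0.002
gripper_force: 1.0
t: 3.55
eef_pos: [583.0, -192.3, 133.7]
orientation: [1.0, 0.01, 0.0, 0.0]
wrist_force: [-0.3, -3.9, 4.0]
width: -0.002
gripper_force: 2.1
```

```bash
python3 -m jog '[[-1,[0,0,-0.04],0],[-1,[0,0,-0.08],0],[-1,[0,0,-0.08],0]]'; python3 -m jog '[[-1,[0,0,-0.04],0],[-1,[0,0,-0.08],0],[-1,[0,0,-0.08],0]]'
```

```text
t: 3.85
eef_pos: [583.0, -192.4, 131.8]
orientation: [1.0, 0.01, 0.0, 0.0]
wrist_force: [-0.6, -6.1, 3.4]
width: -0.001
gripper_force: 2.7
t: 4.15
eef_pos: [583.3, -192.5, 131.3]
orientation: [1.0, 0.01, 0.001, 0.001]
wrist_force: [-4.8, -4.7, 19.6]
width: 0.003
gripper_force: 9.4
```

Firm stop: 20 N at 131 mm. Retreating and checking.

```bash
python3 -m jog '[[-1,[0,0,0.2],0],[-1,[0,0,1],0],[-1,[0,0,2.5],0],[-1,[0,0,4],0],[-1,[0,0,5.2],0],[-1,[-0.1,3,5.2],0],[-1,[-0.2,5,5.2],0],[-1,[-0.2,5,5.2],0],[-1,[-0.2,5,5.2],0]]'
python3 - <<'E'
from h import *; from m import meas
for n in("side","top"):
    i,P,d=grab(n); meas(n,i,P); cv2.imwrite(f"pics/{n}2.png",i)
E
```

```text
t: 5.05
eef_pos: [577.6, -63.5, 259.8]
orientation: [1.0, 0.012, -0.0, -0.001]
wrist_force: [-0.8, -0.1, -0.8]
width: -0.0
gripper_force: 0.0
side red 1023 med [ 581.8 -163.6  135.4] lo [ 565.8 -205.3  123.1] hi [600.5 -64.9 168.7]
side ped 507 med [ 583.3 -191.6  130.3] lo [ 564.6 -205.7  122.1] hi [ 601.8 -168.1  136.2]
side blk 427 med [565.   53.8 219.1] lo [534.   21.7 155. ] hi [620.4  63.1 227.5]
side yel 71 med [561.3  53.8 221.3] lo [526.7  21.9 139.8] hi [628.2  62.7 228.4]
side blu 598 med [576.9  15.3 173.5] lo [566.6 -86.6 133. ] hi [588.9  45.6 397. ]
top red 659 med [ 580.4 -128.   146.2] lo [ 569.2 -189.9  130.9] hi [597.7 -52.  170.8]
top ped 206 med [ 584.1 -179.9  134.2] lo [ 565.9 -193.   129.8] hi [ 600.4 -165.6  138.2]
top blk 564 med [575.6  62.9 226. ] lo [534.2  52.8 219.6] hi [618.5  72.5 229.3]
top yel 68 med [545.6  63.9 227.1] lo [ 523.4 -140.7  222.3] hi [626.8  72.6 606. ]
top blu 151 med [574.5 -10.  141. ] lo [565.8 -31.7 113.9] hi [585.7  52.8 221.6]
```

Pawl is free: the pedal stays at z≈130, y≈-192. Next, move over the handle (576,62.5, top 228).

```bash
python3 -m jog '[[-1,[0,1.5,0],0],[-1,[0,3,0],0],[-1,[-0.05,4.5,0],0],[-1,[-0.05,5.1,0],0],[-1,[-0.05,5.1,0],0],[-1,[-0.05,5.1,-0.4],0],[-1,[-0.05,5.1,-0.8],0],[-1,[-0.05,5.1,-1],0],[-1,[-0.05,5.1,-1],0]]'
python3 - <<'E'
from h import *
i,P,d=grab("side"); cv2.imwrite("pics/s3.png",cv2.resize(i[80:280,220:420],(600,600)))
E
```

```text
t: 6.05
eef_pos: [576.4, 59.6, 233.4]
orientation: [1.0, 0.01, -0.001, -0.0]
wrist_force: [-0.1, -0.5, -0.1]
width: 0.0
gripper_force: 0.0
```

View pics/s3.png

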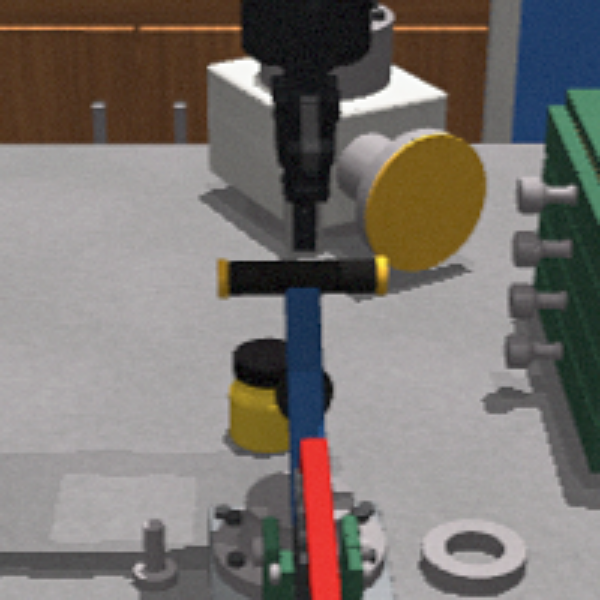

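Fingertips are centred over the handle (crop ~(305,250)), just above it. Now I'll push along the arc.

```bash
python3 -m jog '[[-1,[0,0.15,-0.1],0],[-1,[0,0.2,-0.2],0],[-1,[0,0.25,-0.3],0],[-1,[0,0.35,-0.4],0],[-1,[0,0.45,-0.5],0],[-1,[0,0.55,-0.6],0],[-1,[0,0.65,-0.72],0],[-1,[0,0.75,-0.84],0],[-1,[0,0.85,-0.97],0],[-1,[0,0.95,-1.1],0]]'
```

```text
t: 7.1
eef_pos: [576.6, 85.9, 208.9]
orientation: [1.0, 0.011, 0.001, -0.001]
wrist_force: [-9.6, 13.3, 21.9]
width: 0.003
gripper_force: 10.9
```

Run:
```python
from h import *; from m import meas
i,P,d=grab("side"); meas("side",i,P); cv2.imwrite("pics/s4.png",cv2.resize(i[80:350,220:440],(488,600)))
print(manip.sense()['wrist_force'],manip.sense()['eef_pos'])
```

```text
side red 1022 med [ 581.7 -162.9  135.7] lo [ 565.8 -205.2  123.7] hi [600.5 -64.  169.1]
side ped 501 med [ 583.4 -191.6  130.3] lo [ 565.1 -205.9  122.3] hi [ 601.7 -167.6  136.4]
side blk 674 med [576.8  72.4 204.9] lo [534.2  28.8 143. ] hi [618.6  82.  238.6]
side yel 65 med [561.4  70.2 202.4] lo [526.3  31.6 128.4] hi [626.5  81.2 211. ]
side blu 617 med [576.2  34.1 166.4] lo [566.7 -11.8 126.2] hi [589.2  70.1 309.5]
[-7.31624422 15.14880918 20.19317244] [576.51834989  86.36061478 208.47152874]
```

View pics/s4.png

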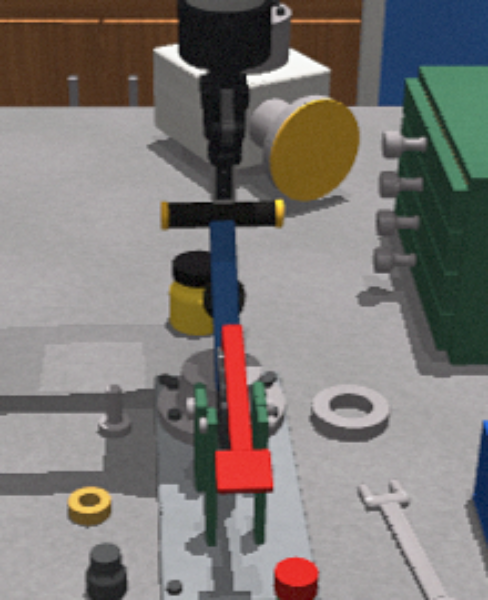

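The arm has gone past the old ratchet block and the pedal is still down. The tip sits about 6 mm too far out on the handle (+y force). I'll lift, recentre inward, and continue.

```bash
python3 -m jog '[[-1,[0,0,0.2],0],[-1,[0,0,0.4],0],[-1,[0,-0.2,0.4],0],[-1,[0,-0.35,0.4],0],[-1,[0,-0.35,0.4],0]]'
python3 - <<'E'
from h import *; from m import meas
i,P,d=grab("side"); meas("side",i,P)
i,P,d=grab("top"); meas("top",i,P)
E
```

```text
t: 7.65
eef_pos: [576.7, 74.7, 216.9]
orientation: [1.0, 0.01, -0.0, 0.0]
wrist_force: [-0.7, 0.4, 1.4]
width: -0.001
gripper_force: 0.0
side red 1025 med [ 581.8 -163.5  135.6] lo [ 565.9 -205.6  122.9] hi [600.5 -62.9 168.9]
side ped 507 med [ 583.2 -191.7  130.3] lo [ 564.5 -206.3  122.3] hi [ 601.8 -168.7  136.3]
side blk 664 med [576.3  71.7 204. ] lo [533.9  29.1 142.9] hi [618.5  82.6 240.9]
side yel 72 med [561.3  71.5 202.3] lo [526.3  30.8 126.3] hi [626.4  82.5 211.1]
side blu 619 med [576.   34.  165.5] lo [566.5 -16.1 123.9] hi [588.6  69.3 347.3]
top red 784 med [ 580.4 -141.5  141.4] lo [ 566.6 -201.2  127.2] hi [598.1 -53.2 171. ]
top ped 313 med [ 582.4 -186.3  132.9] lo [ 564.9 -202.7  126.9] hi [ 600.3 -167.6  137.9]
top blk 526 med [564.   66.7 195.3] lo [532.3  34.6 144. ] hi [582.4  89.4 211.6]
top yel 43 med [526.3  78.  209.6] lo [522.7  69.4 203.3] hi [530.6  89.1 211.7]
top blu 242 med [571.5  45.4 178.1] lo [554.7 -22.7 113.6] hi [584.6  68.4 273.3]
```

```bash
python3 -m jog '[[-1,[0,0.13,-0.28],0],[-1,[0,0.2,-0.36],0],[-1,[0,0.3,-0.48],0],[-1,[0,0.42,-0.62],0],[-1,[0,0.54,-0.76],0],[-1,[0,0.66,-0.92],0],[-1,[0,0.76,-1.08],0],[-1,[0,0.86,-1.24],0],[-1,[0,0.94,-1.38],0],[-1,[0,1.02,-1.5],0]]'
python3 - <<'E'
from h import *; from m import meas
i,P,d=grab("side"); meas("side",i,P)
E
```

```text
t: 8.75
eef_pos: [576.4, 102.1, 180.1]
orientation: [1.0, 0.011, -0.0, -0.001]
wrist_force: [-6.2, 5.0, 11.1]
width: 0.002
gripper_force: 5.4
side red 1024 med [ 581.7 -163.3  135.6] lo [ 565.9 -205.4  123.5] hi [600.5 -63.1 168.9]
side ped 503 med [ 583.4 -191.4  130.4] lo [ 565.2 -206.3  122.4] hi [ 601.6 -169.2  136.2]
side blk 716 med [575.8  91.3 177.1] lo [535.5  38.9 122.9] hi [617.  102.9 236.5]
side yel 61 med [561.7  91.7 171.7] lo [525.9  40.2 109.1] hi [626.8 103.8 182.5]
side blu 518 med [575.6  50.9 149.7] lo [565.7  -0.  120.9] hi [588.1  89.7 314. ]
```

```bash
python3 -m jog '[[-1,[0,0.08,-0.16],0],[-1,[0,0.16,-0.32],0],[-1,[0,0.23,-0.48],0],[-1,[0,0.3,-0.64],0],[-1,[0,0.36,-0.8],0],[-1,[0,0.42,-0.96],0],[-1,[0,0.48,-1.12],0],[-1,[0,0.53,-1.28],0],[-1,[0,0.57,-1.44],0],[-1,[0,0.6,-1.6],0]]'
python3 - <<'E'
from h import *; from m import meas
i,P,d=grab("side"); meas("side",i,P)
E
```

```text
t: 9.8
eef_pos: [576.9, 117.0, 140.1]
orientation: [1.0, 0.011, 0.001, -0.001]
wrist_force: [1.0, 4.8, 6.3]
width: -0.0
gripper_force: 3.7
side red 1023 med [ 581.8 -164.2  135.5] lo [ 565.7 -205.3  123.8] hi [600.5 -63.6 168.8]
side ped 509 med [ 583.3 -191.5  130.4] lo [ 564.6 -206.1  122.4] hi [ 601.8 -167.5  135.9]
side blk 971 med [574.7 103.4 160.1] lo [535.5  47.8 104. ] hi [615.  119.6 242.7]
side yel 51 med [562.2 108.4 134.7] lo [525.4  50.1 102.2] hi [625.3 120.5 142.3]
side blu 379 med [573.9  68.8 123.2] lo [564.8 -18.9 103.4] hi [587.1 106.5 293.8]
```

```bash
python3 -m jog '[[-1,[0,0.03,-0.15],0],[-1,[0,0.06,-0.3],0],[-1,[0,0.09,-0.45],0],[-1,[0,0.12,-0.6],0],[-1,[0,0.14,-0.75],0],[-1,[0,0.16,-0.9],0],[-1,[0,0.18,-1.05],0],[-1,[0,0.19,-1.2],0],[-1,[0,0.2,-1.32],0],[-1,[0,0.2,-1.42],0]]'; python3 -m jog '[[-1,[0,0,-0.06],0],[-1,[0,0,-0.12],0],[-1,[0,0,-0.18],0],[-1,[0,0,-0.18],0]]'
```

```text
t: 10.85
eef_pos: [576.9, 121.7, 104.3]
orientation: [1.0, 0.011, 0.0, -0.0]
wrist_force: [-1.0, 3.4, 6.4]
width: -0.002
gripper_force: 3.1
t: 11.25
eef_pos: [576.8, 121.6, 99.7]
orientation: [1.0, 0.011, 0.0, -0.0]
wrist_force: [0.3, 2.8, 3.2]
width: -0.005
gripper_force: 1.5
```

```bash
python3 -m jog '[[-1,[0,0,-0.05],0],[-1,[0,0,-0.1],0],[-1,[0,0,-0.1],0]]'; python3 -m jog '[[-1,[0,0,-0.04],0],[-1,[0,0,-0.08],0],[-1,[0,0,-0.08],0]]'
```

```text
t: 11.55
eef_pos: [576.8, 121.5, 97.3]
orientation: [1.0, 0.011, 0.0, -0.0]
wrist_force: [0.0, 2.8, 4.2]
width: 0.0
gripper_force: 1.8
t: 11.85
eef_pos: [576.8, 121.5, 95.8]
orientation: [1.0, 0.011, 0.0, -0.0]
wrist_force: [-1.7, 5.1, 10.1]
width: -0.001
gripper_force: 5.2
```

```bash
python3 -m jog '[[-1,[0,0,-0.03],0],[-1,[0,0,-0.06],0],[-1,[0,0,-0.06],0]]'
```

```text
t: 12.15
eef_pos: [577.0, 121.6, 95.5]
orientation: [1.0, 0.011, 0.001, -0.0]
wrist_force: [-7.7, 3.1, 24.7]
width: -0.001
gripper_force: 12.8
```

Firm stop at 95.5 mm (expected 96) with 25 N. Retreating and checking.

```bash
python3 -m jog '[[-1,[0,0,0.1],0],[-1,[0,0,0.5],0],[-1,[0,0,1.5],0],[-1,[0,0,3],0],[-1,[0,0,5],0],[-1,[-2,0,6],0],[-1,[-4,0,6],0],[-1,[-5,0,6],0],[-1,[-5,0,6],0],[-1,[-5,0,6],0]]'
python3 - <<'E'
from h import *; from m import meas
for n in("side","top"):
    i,P,d=grab(n); meas(n,i,P); cv2.imwrite(f"pics/{n}5.png",i)
E
```

```text
t: 13.15
eef_pos: [451.6, 120.9, 244.4]
orientation: [1.0, 0.01, 0.001, -0.0]
wrist_force: [0.0, 0.5, -0.1]
width: 0.001
gripper_force: 0.0
side red 1024 med [ 581.6 -162.7  135.7] lo [ 565.7 -205.2  122.9] hi [600.3 -64.  168.7]
side ped 500 med [ 583.3 -191.3  130.3] lo [ 564.5 -206.   122. ] hi [ 601.6 -169.1  136.3]
side blk 391 med [567.6 116.2  90.9] lo [533.   47.9  78. ] hi [618.6 126.2  97.5]
side yel 58 med [546.3 116.9  93.9] lo [524.9 100.8  78.2] hi [625.  130.   99.2]
side blu 208 med [571.3  81.3  92.4] lo [565.1 -44.1  84.7] hi [585.4 115.9 118.7]
top red 782 med [ 580.3 -140.7  141. ] lo [ 566.8 -201.6  126.6] hi [598.2 -52.6 170.5]
top ped 310 med [ 582.6 -186.5  132.5] lo [ 564.7 -203.1  126.4] hi [ 600.3 -167.5  137.7]
top blk 76 med [564.7  50.5  79.4] lo [559.   26.   76.3] hi [592.7  63.   92.3]
top blu 348 med [575.2  35.6  92.9] lo [565.9 -14.6  89.7] hi [585.8  66.5  96.3]
```

View pics/side5.png

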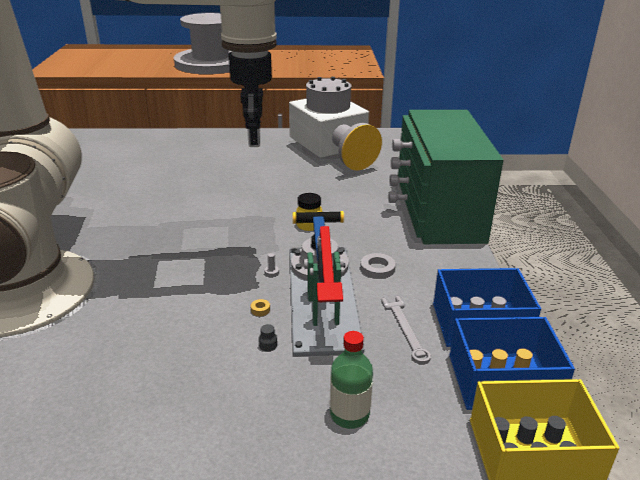

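The arm is level, with the handle at (318,217) and its top about 97 mm high. The pedal is still pressed at (329,292), the loose parts have not moved, and the robot is clear. Handing in.

```bash
python3 -c "
from station import manip
print(manip.finish_job())"
```

```text
the job is handed in; nothing more can be done
None
```

The job is handed in: the pawl is pressed to its stop and stays free, the arm is down at its firm stop with the pad on the cover, the loose parts look unmoved in the last picture, and the robot is clear. One lift and recentre was needed during the push.

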